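# Lock the sprung lid of the adhesive pot

## Task

The wide, low adhesive pot on the plywood board has its lid standing unlocked. Push the lid straight down against its spring, turn it a quarter turn clockwise (seen from above) while it is down, then let go so that it springs up and seats locked. Leave the tall, narrow pot standing where it is.

Things in the scene. Friction and masses are not known exactly. Their poses are not given: they have to be found in the camera images.
- lid_grip (a point): Grip point on the turning axis of the wide pot's lid, in its T handle's wooden bar: 70 mm long (this point's x axis, turns with the lid), 16 mm wide (y), 30 mm high (z up); 11 mm below the bar's top, 19 mm above its underside, 141 mm above the table while unlocked. Under the bar a stem of 18 mm diameter, 22 mm high, on an 86 mm aluminium disc. Off-white pot 122 mm wide on a board fixed to the table.
- lid_press (a joint): How far the wide pot's lid is pushed straight down, m: 0 standing up unlocked, 0.022 hard on the bottom. The spring pushes up with about 6 N at 0, 10 N at 0.010, 15 N at 0.022. Two ears on the lid, in line with the bar, pass under the dark steel rim (100 mm above the table) only when it is deeper than 0.010 (aim for 0.016). Seated and locked it rests at 0.005.
- lid_turn (a joint): Turn of the wide pot's lid about its vertical axis, rad, growing clockwise seen from above: within 0.1 of 0 when unlocked (ears visible in two gaps of the rim), 1.57 locked (ears hidden under the rim). It can turn from -0.17 to 1.74; anywhere from 1.35 to the stop at 1.74 the released lid rises into its locked seat. Turning resists with less than 0.2 N m.
- tall_pot: Bystander: a loose, narrow off-white pot of the same make, 94 mm across its foot, 125 mm to its rim, 177 mm to the top of its similar T handle, already locked, about 0.7 kg. Origin at the centre of its underside, z up.
Mind the look-alikes: they are no part of the job. What is shaped like the part that bears lid_grip but red or yellow is not meant.

How it is judged:
On the way, in this order (a step that is already met when the one before it is completed fails the run):
1. the lid is pushed down, still unturned (value of joint lid_press above 0.009 m and value of joint lid_turn below 0.4 rad), for 0.05 s.
2. the lid is turned a quarter turn (value of joint lid_turn above 1.33 rad), for 0.05 s.
At the end, for the whole second after the job is handed in: The wide pot's lid is turned at least 1.33 rad clockwise, has risen into its seat (pushed down between 3 and 7.5 mm, nominally 5) and is at rest; the tall pot stands upright within 30 mm of where it was (value of joint lid_turn above 1.33 rad and value of joint lid_press between 0.003 and 0.0075 m and velocity of joint lid_turn between -0.1 and 0.1 rad/s and distance of tall_pot from where it was at the start of the episode below 0.03 m and angle between tall_pot's own z axis and vertical below 0.15 rad); the robot touches nothing.
It fails at once if the tall pot is pushed away or knocked over (distance of tall_pot from where it was at the start of the episode above 0.03 m or angle between tall_pot's own z axis and vertical above 0.3 rad).
It also fails if it takes over 32 s, if anything falls off the work surface, if the arm or the gripper's body presses on something with over 40 N, if the wrist force passes 120 N, or if a joint passes its speed limit or range.

## Robot

A 6-joint arm with a two-finger parallel gripper is mounted at the origin on the work surface. World frame = base frame: x ahead of the robot, y to its left, z up, the work surface at z = 0. Lengths are in m, angles in rad, forces in N, time in s.
With the tool pointing down it reaches from about 0.2 to 0.875 m from the base axis. Payload 3.4 kg.
Tool frame: the origin (TCP) lies between the finger pads; the fingertips stand 25 mm ahead of it and the grasp point (between the pads) lies 6 mm ahead of it (r.nose_length is the z of the fingertips in the tool frame, in m); z points along the fingers, y is the line along which they close (so a half turn about z gives the same grasp; the last joint's range is limited). The gripper opens to 94 mm and grips with 3 to 60 N. Pads are 16 mm wide; open, the fingers measure 119 mm over their backs; the gripper's body (75 mm by 177 mm) begins 78 mm behind the grasp point.
Start: joints at [-1.317, 0.276, 1.505, -0, 1.361, -0.121], TCP at [0.211, -0.535, 0.23] pointing down, gripper open.
Joint ranges: [-2.89, 2.89], [-0.75, 2.08], [0.22, 2.7], [-1.18, 4.32], [0.11, 2.71], [-2.7, 2.7]. Speed limits (rad/s): [2.57, 2.57, 3.14, 3.14, 3.14, 3.14].

## Interface

Orientations are given as a unit quaternion [w, x, y, z].
In Python, from plant import r, gripper_to, inverse_kinematics, vision, models, telemetry gives the robot as it stands. Calls block until the motion is done:
- r.move_to(position, orientation): joint-space move of the TCP to a pose.
- r.move_l(position, rot=None, vel=0.15, guard=None): straight line of the TCP; rot=None keeps the orientation; vel is the mean speed in m/s. With guard (N) it stops when the force on the tool has changed by that much, and returns True; else False.
- r.movej(angles): joint-space move.
- gripper_to(opening, f_grip=None): finger opening in m; f_grip is the grip in N (None keeps the last); returns when the fingers have stopped.
- r.hold(seconds).
- inverse_kinematics(position, orientation): joint angles nearest the present ones, or None.
- vision.snapshot(name): name is "scene" or "top"; returns the picture (384x512x3 uint8, red, green, blue); there is no depth.
- vision.get_calibration(name): a dict with "fx", "fy", "cx", "cy" (pixels), "position" and "orientation" of the camera in the world. Camera axes: x right, y down, z forward; pixel columns grow to the right and rows downward; lengths in m; the calibration is good to about 2 mm. A picture is of the moment at which its call begins. get_calibration takes no time and is no camera call.
A pose or a line that the arm cannot do raises r.PlanningError and nothing moves.
- r.sign_off(): hands the job in; it is judged then, once.
Trained networks look in the newest picture that a camera, given by its name, has taken for a name from the list of things; names that differ only in an ending like _2 or _b are one class to them, and where a whole thing is asked for, a point or a joint stands for the part that bears it (a point fixed in the world has none). Each returns a list of dicts, best first, with "score" (0 to 1); they miss things now and then, are a little off and sometimes report something else, mostly with a low value. They report only what shows in the picture. A call takes as long as a camera call. They do not tell look-alikes from the thing itself.
- models.boxes_of(thing, camera): "at" ([x, y, z] in m, in world coordinates, good to about 4 mm: the middle of the surface that is visible of it).
- models.regions_of(thing, camera): "pixels" (384x512 bool, what is visible of it).
- models.mark_of(thing, camera): "at" ([x, y, z] in m, in world coordinates, good to about 4 mm: a listed point, or the origin of a listed thing).
Readings, each from a call of its own:
- telemetry.current_t(): time.
- telemetry.current_joints(): joint angles.
- telemetry.current_dq(): joint speeds.
- telemetry.current_joint_efforts(): joint torques, N m.
- telemetry.current_ee_pos(): TCP position.
- telemetry.current_tool_rot(): TCP orientation.
- telemetry.current_wrist_force(): force on the tool from outside, world axes, zero at the start.
- telemetry.current_torque(): the same for the moment, N m.
- telemetry.current_opening(): finger opening in m.
- telemetry.current_finger_force(): force on a finger pad.
Only numpy, scipy, OpenCV 4.12 (cv2) and the standard library are available. Lean on these libraries where they do the work, as an engineer would, in place of code of your own. Each camera call takes 0.05 s, during which the arm holds its last target. There are 200 camera calls.

## Working session

There is one attempt and no reset: what is moved stays moved. The work goes in short steps, each a Python script; the robot and the scene stay as the last script left them, time stands still between calls to the robot, and variables do not carry over. Pictures are saved under pics/ and viewed, at most 10 in all, crops included, and the job is handed in when it is done.

```bash
mkdir -p pics; ls; python3 - <<'E'
from plant import *
import cv2, numpy as np
for c in("scene","top"):
    im=vision.snapshot(c); cv2.imwrite(f"pics/{c}0.png",im[:,:,::-1])
    for n in("lid_grip","tall_pot"):
        for d in models.mark_of(n,c): print(c,n,np.round(d["at"],3),round(d["score"],2))
    k=vision.get_calibration(c); print({a:np.round(b,3) for a,b in k.items()})
print(telemetry.current_t())
E
```

```text
pics
scene lid_grip [0.353 0.194 0.14 ] 0.92
scene lid_grip [ 0.282 -0.25   0.14 ] 0.77
scene lid_grip [0.583 0.165 0.139] 0.65
scene tall_pot [ 0.476 -0.122  0.004] 0.72
{'fx': np.float64(371.682), 'fy': np.float64(371.682), 'cx': np.float64(258.981), 'cy': np.float64(187.24), 'position': array([ 0.922, -0.372,  0.823]), 'orientation': array([-0.316,  0.842,  0.41 , -0.152])}
top lid_grip [0.587 0.164 0.141] 0.75
top lid_grip [0.359 0.192 0.138] 0.62
top lid_grip [ 0.28  -0.249  0.141] 0.57
top tall_pot [ 0.474 -0.12  -0.001] 0.93
{'fx': np.float64(437.373), 'fy': np.float64(437.373), 'cx': np.float64(259.603), 'cy': np.float64(179.818), 'position': array([ 0.335, -0.018,  0.971]), 'orientation': array([-0.064,  0.713, -0.697,  0.035])}
0.3
```

View pics/scene0.png

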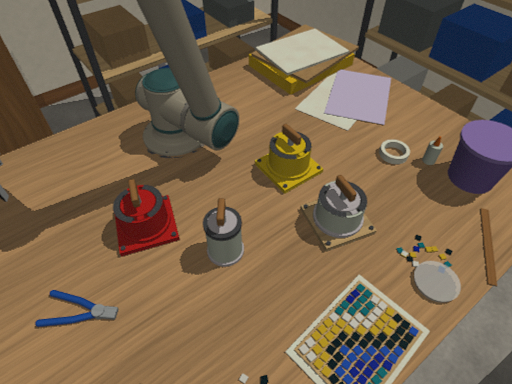

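View pics/top0.png

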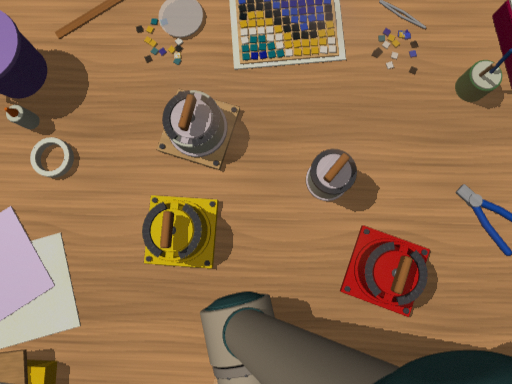

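The target is the grey/off-white pot on plywood, with its bar near top-image pixel (187,112) and scene pixel (345,187). The red and yellow pots are look-alikes. The tall pot is at about (330,175) in the top image. Next I measure the bar's axis.

```bash
cat > h.py <<'E'
from plant import *
import cv2, numpy as np
from scipy.spatial.transform import Rotation as R
def K(c): 
    k=vision.get_calibration(c); return k,R.from_quat(k["orientation"],scalar_first=True)
def toworld(px,z,c):
    k,q=K(c); px=np.atleast_2d(px)
    d=q.apply(np.c_[(px[:,0]-k["cx"])/k["fx"],(px[:,1]-k["cy"])/k["fy"],np.ones(len(px))])
    return k["position"]+d*((z-k["position"][2])/d[:,2])[:,None]
def bar(c,near,z,tag):
    im=vision.snapshot(c); k,q=K(c)
    p=q.inv().apply(np.r_[near,z]-k["position"]); u=int(k["fx"]*p[0]/p[2]+k["cx"]); v=int(k["fy"]*p[1]/p[2]+k["cy"])
    w=34; a=im[v-w:v+w,u-w:u+w]; hsv=cv2.cvtColor(a,cv2.COLOR_RGB2HSV)
    m=cv2.inRange(hsv,(4,120,50),(16,255,255))
    n,l,s,ce=cv2.connectedComponentsWithStats(m); 
    i=min([i for i in range(1,n) if s[i,4]>60],key=lambda i:np.hypot(*(ce[i]-w)))
    vv,uu=np.nonzero(l==i); P=toworld(np.c_[uu+u-w,vv+v-w],z,c)[:,:2]
    (cx,cy),(e0,e1),an=cv2.minAreaRect((P*1000).astype(np.float32))
    if e0<e1: an+=90
    o=a.copy(); o[l==i]=(0,255,0); cv2.imwrite(f"pics/{tag}.png",cv2.resize(np.hstack([a,o]),None,fx=5.5,fy=5.5)[:,:,::-1])
    return np.array([cx,cy])/1000,(round(e0),round(e1)),(an+90)%180-90
E
python3 - <<'E'
from h import *
print(bar("top",[.586,.165],.152,"b_top"))
print(bar("scene",[.586,.165],.152,"b_sc"))
E
```

```text
(array([0.58206287, 0.16123012]), (20, 72), -12.849174499511719)
(array([0.57456146, 0.17966933]), (170, 224), -43.5687255859375)
```

View pics/b_top.png

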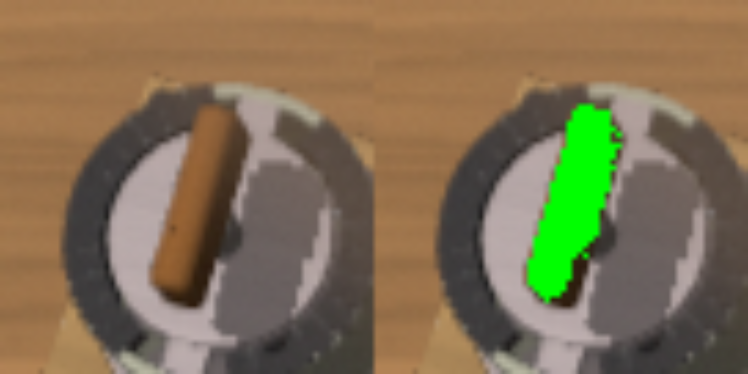

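The crop shows the bar's top face running from about (205,110) to (170,285), with its right flank also visible, so the true centre lies slightly to the left (+y) of the mask's centre. Next: refine the axis from the left edge, check the wrist range, and hover.

```bash
cat >> h.py <<'E'
def down(yaw):
    x=np.array([np.cos(yaw),np.sin(yaw),0]); z=np.array([0,0,-1.]); return R.from_matrix(np.c_[x,np.cross(z,x),z]).as_quat(scalar_first=True)
E
python3 - <<'E'
from h import *
k,q=K("top"); p=q.inv().apply(np.array([.586,.165,.152])-k["position"]); o=np.array([int(k["fx"]*p[0]/p[2]+k["cx"]),int(k["fy"]*p[1]/p[2]+k["cy"])])-34
e=toworld(np.array([[193,115],[152,275]])/5.5+o-.5,.152,"top")[:,:2]; d=e[0]-e[1]; print("edge",e.round(4),np.degrees(np.arctan2(d[1],d[0])))
# top face outline centre estimate: ends ~ (205,103),(165,297) crop
for c in ([193,200],): print("c",toworld(np.array([c])/5.5+o-.5,.152,"top").round(4))
th=np.radians(-13.5)
for s in (0,np.pi):
    for t in (0,-.8,-1.6):
        j=inverse_kinematics([.584,.164,.13],down(th+s+t)); print(s,t,None if j is None else np.round(j,2))
E
```

```text
edge [[0.6149 0.1659]
 [0.5561 0.1776]] -11.276148585071624
c [[0.5837 0.1644 0.152 ]]
0 0 [ 0.16  0.39  1.59 -0.    1.16  1.97]
0 -0.8 None
0 -1.6 None
3.141592653589793 0 [ 0.16  0.39  1.59 -0.    1.16 -1.18]
3.141592653589793 -0.8 [ 0.16  0.39  1.59 -0.    1.16 -0.38]
3.141592653589793 -1.6 [ 0.16  0.39  1.59 -0.    1.16  0.42]
```

```bash
python3 - <<'E'
from h import *
th=np.radians(-12.3)+np.pi; c=[.584,.164]
r.move_l([.211,-.535,.32],vel=.25)
gripper_to(.05,20)
r.move_to(c+[.26],down(th))
print(r.move_l(c+[.146],vel=.08,guard=5), telemetry.current_ee_pos(), telemetry.current_wrist_force())
im=vision.snapshot("scene"); cv2.imwrite("pics/s1.png",cv2.resize(im[110:270,240:440],None,fx=4,fy=4,interpolation=cv2.INTER_CUBIC)[:480*2,:,::-1][:600])
print(telemetry.current_t())
E
```

```text
False [0.58440904 0.16408194 0.14658979] [ 0.02039521  0.05683418 -0.20425265]
6.1583
```

View pics/s1.png

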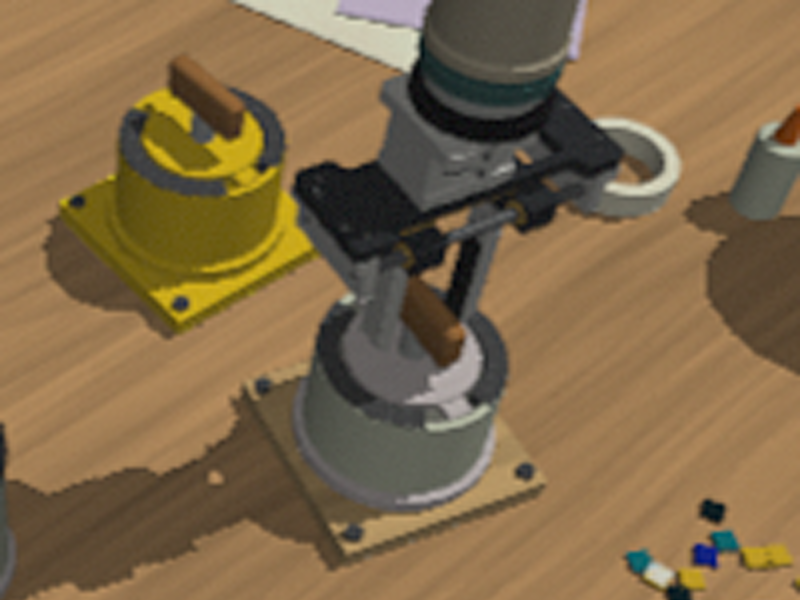

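The bar, at about (430,320) in the crop, sits between the two open fingers at (380,310) and (465,270). No contact so far. Next I grip it and press.

```bash
python3 - <<'E'
from h import *
def st(n): print(n,np.round(telemetry.current_ee_pos(),4),np.round(telemetry.current_wrist_force(),1),np.round(telemetry.current_torque(),2),round(telemetry.current_opening(),4),round(telemetry.current_t(),2))
gripper_to(0.0,15); st("soft")
gripper_to(0.0,50); st("grip")
p=telemetry.current_ee_pos()
print(r.move_l([.584,.164,p[2]-.016],vel=.02,guard=35)); r.hold(.2); st("down")
E
```

```text
soft [0.5842 0.1647 0.1461] [0.9 3.2 0.5] [ 0.48 -0.18  0.02] 0.0168 6.79
grip [0.5842 0.1647 0.1461] [ 0.6  4.4 -1.4] [ 0.81 -0.23 -0.04] 0.0156 7.01
False
down [0.5842 0.1647 0.1326] [-3.1  4.  11.5] [ 0.77  0.43 -0.03] 0.0155 8.15
```

Gripped and held at about 13.5 mm down; the spring force of about 12 N agrees. I'll go slightly deeper, shift the centre by +1 mm in y to ease the side load, and turn in steps.

```bash
python3 - <<'E'
from h import *
def st(n): print(n,np.round(telemetry.current_ee_pos(),4),np.round(telemetry.current_wrist_force(),1),np.round(telemetry.current_torque(),2),round(telemetry.current_opening(),4),round(telemetry.current_t(),2))
th=np.radians(-12.3)+np.pi; P=[.584,.165,.1285]
r.move_l(P,vel=.02); st("d")
for t in (.3,.6,.9,1.2,1.45,1.6):
    r.movej(inverse_kinematics(P,down(th-t))); st(t)
    f=telemetry.current_wrist_force()
    if np.hypot(f[0],f[1])>25 or abs(telemetry.current_torque()[2])>1: print("stop"); break
im=vision.snapshot("scene"); cv2.imwrite("pics/s2.png",cv2.resize(im[110:260,240:440],None,fx=4,fy=4,interpolation=cv2.INTER_CUBIC)[:,:,::-1])
E
```

```text
d [0.5842 0.1648 0.131 ] [-2.2  2.4 12. ] [ 0.42  0.45 -0.05] 0.0158 8.4
0.3 [0.5844 0.1652 0.1312] [-3.2  2.9 12.1] [ 0.56  0.45 -0.07] 0.0156 8.79
0.6 [0.5846 0.1655 0.1313] [-2.1  3.7 12.7] [ 0.71  0.38 -0.02] 0.0155 9.18
0.9 [0.585  0.1657 0.1314] [-1.9  3.7 11.6] [ 0.74  0.3  -0.02] 0.016 9.57
1.2 [0.5853 0.1658 0.1315] [-1.6  4.6 12.9] [ 0.83  0.25 -0.06] 0.016 9.97
1.45 [0.5857 0.1658 0.1316] [-0.3  3.7 12.1] [ 0.73  0.21 -0.05] 0.0154 10.32
1.6 [0.5859 0.1658 0.1317] [-0.5  3.7 12.6] [ 0.81  0.21 -0.02] 0.0158 10.58
```

View pics/s2.png

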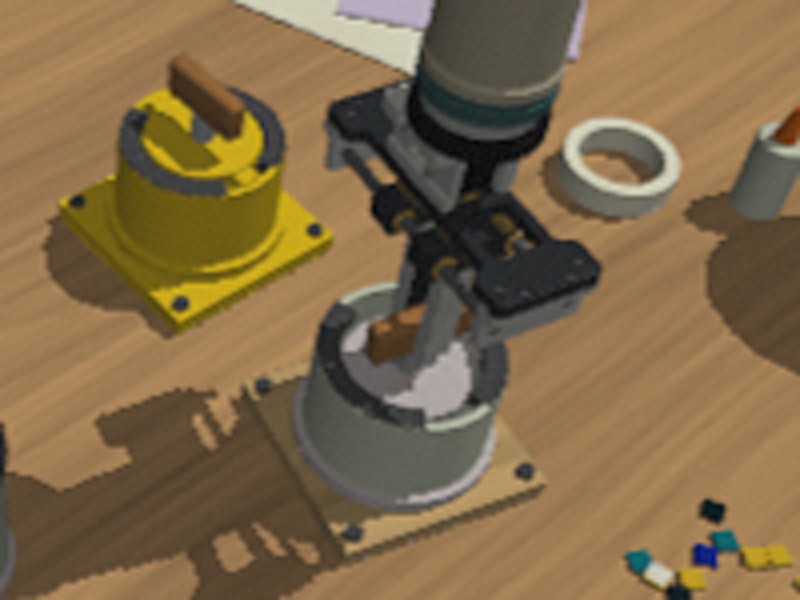

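The lid has turned: the bar, at about (420,325), is rotated a quarter turn and the rim gap at (450,415) no longer shows an ear. Next I let it rise to its seat, open the gripper, and retreat.

```bash
python3 - <<'E'
from h import *
r.move_l([.585,.165,.1395],vel=.03); print(telemetry.current_ee_pos(),telemetry.current_wrist_force())
gripper_to(.05,20)
p=telemetry.current_ee_pos(); r.move_l([p[0],p[1],.30],vel=.12)
r.move_to([.35,-.05,.38],down(np.radians(-12.3)+np.pi-1.6))
im=vision.snapshot("scene"); cv2.imwrite("pics/s3.png",cv2.resize(im[110:260,190:390],None,fx=4,fy=4,interpolation=cv2.INTER_CUBIC)[:,:,::-1])
for n in("lid_grip","tall_pot"):
    for d in models.mark_of(n,"scene"): print(n,np.round(d["at"],3),round(d["score"],2))
print(telemetry.current_t())
E
```

```text
[0.58600721 0.16577398 0.14093714] [-0.26104924  4.92885789  5.97542203]
lid_grip [0.585 0.166 0.136] 0.67
lid_grip [0.353 0.195 0.142] 0.63
lid_grip [ 0.278 -0.252  0.14 ] 0.61
14.7417
```

View pics/s3.png

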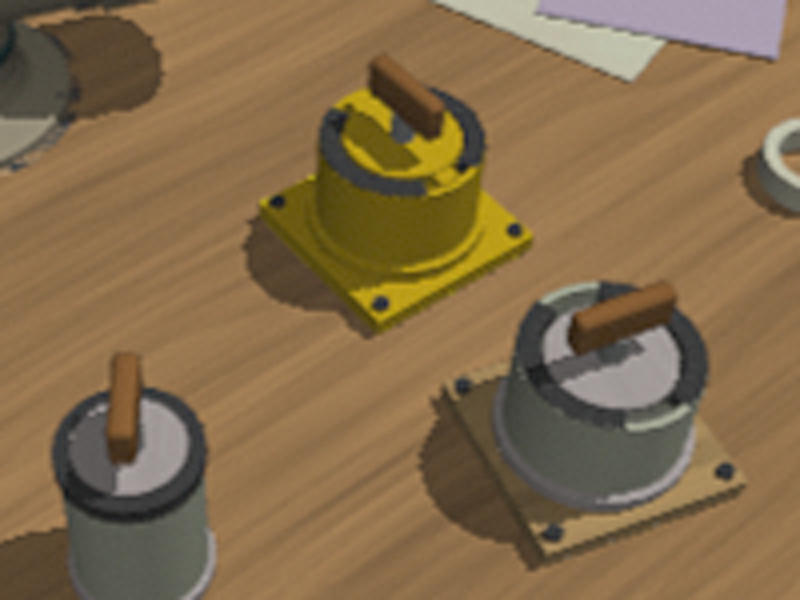

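The lid bar, at about (620,315), is turned a quarter. The ears are hidden, with empty gaps at (570,295) and (655,415). The grip point is at about z = 0.136 (5 mm down), and the tall pot at (130,450) is untouched. The arm is clear, so I'm handing in.

```bash
python3 -c "
from plant import *
print(r.sign_off())"
```

```text
the job is handed in; nothing more can be done
None
```

I pushed the wide pot's lid down, turned it a quarter turn clockwise and let it rise; the last picture shows it locked with its grip point about 5 mm down and the tall pot standing as before, and I handed the job in at about 15 s (no verdict came back).

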